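# Sort the green face-shield bands into trays by length

## Task

Put the three green face-shield bands away by size: lay each one flat and lengthwise inside the rim of the tray made for its length (shortest band in the shortest tray, middle in the middle one, longest in the longest). Leave the blue bands, the bottle and the canister where they are.

Things in the scene. Friction and masses are not known exactly. Their poses are not given: they have to be found in the camera images.
- green_short: Green printed plastic face-shield band, short size: curved bar 85 mm long (own y), 24 wide (x), 14 tall, about 30 g, loose, lying flat. Origin: centre of its underside. Its middle is a straight bridge, 12 mm thick in x, 30 long in y, centred 6 mm from the origin to +x: grip it there across x. Arms 6 mm thick bend back to curled ends at x = -6 mm; a pin 3 mm high on each arm. To be sorted.
- green_middle: Green printed plastic face-shield band, middle size: curved bar 115 mm long (own y), 24 wide (x), 14 tall, about 30 g, loose, lying flat. Origin: centre of its underside. Its middle is a straight bridge, 12 mm thick in x, 30 long in y, centred 6 mm from the origin to +x: grip it there across x. Arms 6 mm thick bend back to curled ends at x = -6 mm; a pin 3 mm high on each arm. To be sorted.
- green_long: Green printed plastic face-shield band, long size: curved bar 145 mm long (own y), 24 wide (x), 14 tall, about 30 g, loose, lying flat. Origin: centre of its underside. Its middle is a straight bridge, 12 mm thick in x, 30 long in y, centred 6 mm from the origin to +x: grip it there across x. Arms 6 mm thick bend back to curled ends at x = -6 mm; a pin 3 mm high on each arm. To be sorted.
- blue_middle: Blue printed plastic face-shield band, middle size: curved bar 115 mm long (own y), 24 wide (x), 14 tall, about 30 g, loose, lying flat. Origin: centre of its underside. Its middle is a straight bridge, 12 mm thick in x, 30 long in y, centred 6 mm from the origin to +x: grip it there across x. Arms 6 mm thick bend back to curled ends at x = -6 mm; a pin 3 mm high on each arm. Not to be moved.
- blue_long: Blue printed plastic face-shield band, long size: curved bar 145 mm long (own y), 24 wide (x), 14 tall, about 30 g, loose, lying flat. Origin: centre of its underside. Its middle is a straight bridge, 12 mm thick in x, 30 long in y, centred 6 mm from the origin to +x: grip it there across x. Arms 6 mm thick bend back to curled ends at x = -6 mm; a pin 3 mm high on each arm. Not to be moved.
- tray_short: Tray for the short band: shallow, grey floor, white rim, fixed to the desk; inside 111 mm long (own y) by 70 wide (x), outside 117 by 76. Floor top 3 mm, rim top 7 mm above the desk; rim 3 mm thick. Origin: centre of its underside. The trays differ only in length (outside 117, 147, 177 mm).
- tray_middle: Tray for the middle band: shallow, grey floor, white rim, fixed to the desk; inside 141 mm long (own y) by 70 wide (x), outside 147 by 76. Floor top 3 mm, rim top 7 mm above the desk; rim 3 mm thick. Origin: centre of its underside. The trays differ only in length (outside 117, 147, 177 mm).
- tray_long: Tray for the long band: shallow, grey floor, white rim, fixed to the desk; inside 171 mm long (own y) by 70 wide (x), outside 177 by 76. Floor top 3 mm, rim top 7 mm above the desk; rim 3 mm thick. Origin: centre of its underside. The trays differ only in length (outside 117, 147, 177 mm).
- bottle: White round bottle, 68 mm across, 140 mm tall, loose, upright at one side of the desk; a bystander. Origin: centre of its underside.
- canister: Yellow round canister with a paper label, 74 mm across, 160 mm tall, loose, upright at the other side of the desk; a bystander. Origin: centre of its underside.
There are look-alikes about, which are no part of the job. What is shaped like the green_long but brown or white is not meant.

How it is judged:
At the end, for the whole second after the job is handed in: Each green band lies at rest on the floor of its own tray: centre within 22 mm across and 13.5 mm along the tray, underside under 4.8 mm above the desk, level within 0.06 rad, lengthwise within 0.35 rad. Blue bands moved under 20 mm, bottle and canister under 30 mm (x of green_short in the frame of tray_short between -0.022 and 0.022 m and y of green_short in the frame of tray_short between -0.0135 and 0.0135 m and z of green_short in the frame of tray_short between 0.001 and 0.0048 m and angle between the y axis of green_short and the y axis of tray_short, either way round below 0.35 rad and angle between each of green_short, green_middle, green_long's own z axis and vertical below 0.06 rad and linear speed of each of green_short, green_middle, green_long below 0.02 m/s and angular speed of each of green_short, green_middle, green_long below 0.2 rad/s and x of green_middle in the frame of tray_middle between -0.022 and 0.022 m and y of green_middle in the frame of tray_middle between -0.0135 and 0.0135 m and z of green_middle in the frame of tray_middle between 0.001 and 0.0048 m and angle between the y axis of green_middle and the y axis of tray_middle, either way round below 0.35 rad and x of green_long in the frame of tray_long between -0.022 and 0.022 m and y of green_long in the frame of tray_long between -0.0135 and 0.0135 m and z of green_long in the frame of tray_long between 0.001 and 0.0048 m and angle between the y axis of green_long and the y axis of tray_long, either way round below 0.35 rad and distance of each of blue_middle, blue_long from where it was at the start of the episode below 0.02 m and distance of each of bottle, canister from where it was at the start of the episode below 0.03 m); the robot touches nothing.
It fails at once if the middle blue band is moved by more than 20 mm (distance of blue_middle from where it was at the start of the episode above 0.02 m).
It fails at once if the long blue band is moved by more than 20 mm (distance of blue_long from where it was at the start of the episode above 0.02 m).
It fails at once if the bottle is moved by more than 30 mm or tipped (distance of bottle from where it was at the start of the episode above 0.03 m or angle between bottle's own z axis and vertical above 0.35 rad).
It fails at once if the canister is moved by more than 30 mm or tipped (distance of canister from where it was at the start of the episode above 0.03 m or angle between canister's own z axis and vertical above 0.35 rad).
It also fails if it takes over 80 s, if anything falls off the work surface, if the arm or the gripper's body presses on something with over 40 N, if the wrist force passes 120 N, or if a joint passes its speed limit or range.

## Robot

A 6-joint arm with a two-finger parallel gripper is mounted at the origin on the work surface. World frame = base frame: x ahead of the robot, y to its left, z up, the work surface at z = 0. Lengths are in m, angles in rad, forces in N, time in s.
With the tool pointing down it reaches from about 0.4 to 0.925 m from the base axis. Payload 12.5 kg.
Tool frame: the origin (TCP) lies on the front face of the gripper's body, between the roots of the fingers; the fingertips stand 78 mm ahead of it and the grasp point (between the pads) lies 59 mm ahead of it; z points along the fingers, y is the line along which they close (so a half turn about z gives the same grasp; the last joint's range is limited). The gripper opens to 95 mm and grips with 3 to 60 N. Pads are 20 mm wide; open, the fingers measure 119 mm over their backs; the gripper's body (75 mm by 180 mm) begins 59 mm behind the grasp point.
Start: joints at [-1.369, 0.491, 1.559, -0, 1.092, -0.106], TCP at [0.189, -0.596, 0.292] pointing down, gripper open.
Joint ranges: [-3.1, 3.1], [-0.84, 2.19], [0.05, 2.79], [-1.13, 4.28], [0.06, 2.93], [-2.69, 2.69]. Speed limits (rad/s): [2.22, 2.22, 2.79, 3.14, 3.14, 3.14].

## Interface

Orientations are given as a rotation vector (axis times angle).
In Python, from bench import arm gives the robot as it stands.
- The arm moves only by the tool jog_arm, never from a script. Its argument "rows" is a list of rows, each a list of 3 entries, a list of its own where there are three numbers: the closure, from -1 (fully open) to 1 (shut), then the shift along the tool's x, y, z in m, then the turn about the tool's z in rad. A call has 1 to 10 rows; each row is the pose to reach, as a shift and turn from the pose commanded when the call began, along the tool's axes at that moment; what a row does not reach only later rows make up. A row lasts 1/8 s, in which the tool goes at most 62.5 mm and 10.7 degrees, less where a joint would pass 70% of its speed; a pose out of reach is approached as far as the arm can. A call with a gripper value outside its range is refused whole. The fingers move at their own pace and stop on an object; "newtons" is the grip in N (left out, the last holds). Time passes only in rows, so rows that repeat a pose let the fingers close. It gives the time, the measured TCP pose, the force, the opening and the grip force at its end, in the units of the state.
- arm.state(): the state, without advancing time (a new reading comes with each control period).
- arm.grab_frame(name): name is "side" or "top" or "wrist"; returns a dict with "color" (384x512x3 uint8, red, green, blue), "depth" (384x512 float32, m along the optical axis (not along the pixel's ray), 0 where there is no reading), "fx", "fy", "cx", "cy" (pixels), "k1" (the pictures are not rectified: a ray, as slopes to the right and down, at radius r is drawn at 1 + k1 r^2 times it, then the intrinsics apply), "eye" and "orientation" of the camera in the world; the wrist camera has in their place "tool_from_camera" (4x4, takes a point from camera to tool coordinates, whose origin is the TCP and whose axes are the flange's). Camera axes: x right, y up, looking along -z (the intrinsics and any distortion apply to the point x, -y, -z); pixel columns grow to the right and rows downward; lengths in m; the calibration is good to about 2 mm. A picture is of the moment at which its call begins: read the wrist's pose just before it.
- arm.close_job(): hands the job in; it is judged then, once.
Trained networks look in a picture, given as the dict that the camera call returned (one of the last four; its "shot" number tells which), for a name from the list of things; names that differ only in an ending like _2 or _b are one class to them, and where a whole thing is asked for, a point or a joint stands for the part that bears it (a point fixed in the world has none). Each returns a list of dicts, best first, with "score" (0 to 1); they miss things now and then, are a little off and sometimes report something else, mostly with a low value. They report only what shows in the picture. A call takes as long as a camera call. They do not tell look-alikes from the thing itself.
- arm.spot_in(target, picture): "rect" ([left, top, right, bottom] in pixels, round what is visible of it).
- arm.place_of(target, picture): "location" ([column, row] in pixels: a listed point, or the origin of a listed thing).
The state is a dict: "time_s": time; "q": joint angles; "qvel": joint speeds; "effort": joint torques, N m; "ee_pos": TCP position; "eef_rot": TCP orientation; "contact_force": force on the tool from outside, world axes, zero at the start; "torque": the same for the moment, N m; "grip_width": finger opening in m; "grasp_force": force on a finger pad.
Only numpy, scipy, OpenCV 4.12 (cv2) and the standard library are available. Lean on these libraries where they do the work, as an engineer would, in place of code of your own. Each camera call takes 0.05 s, during which the arm holds its last target. There are 200 camera calls.

## Working session

There is one attempt and no reset: what is moved stays moved. The work goes in short steps, Python scripts to look and compute and a tool call to move; the robot and the scene stay as the last step left them, time stands still between calls to the robot, and variables do not carry over. Pictures are saved under pics/ and viewed, at most 14 in all, crops included, and the job is handed in when it is done.

Besides the shell and the picture viewer there is one more tool, called after ">>>" by a JSON object that holds its "method" and its "body", one argument or row to a line. jog_arm: Moves the arm, as the interface text tells. Its arguments: {"type":"object","properties":{"rows":{"type":"array","items":{"type":"array"}},"newtons":{"type":"number"}},"required":["rows"]}

```bash
mkdir -p pics; cat > h.py <<'E'
import numpy as np, cv2, pickle
from bench import arm
from scipy.spatial.transform import Rotation as R
def save(f,n): cv2.imwrite('pics/'+n,f['color'][:,:,::-1])
def rotm(o):
    o=np.array(o)
    if o.shape==(3,3): return o
    return R.from_rotvec(o).as_matrix() if o.size==3 else R.from_quat(o).as_matrix()
def cam(f,st=None):
    if 'eye' in f: return np.array(f['eye']),rotm(f['orientation'])
    T=np.array(f['tool_from_camera']);Rt=rotm(st['eef_rot'])
    return Rt@T[:3,3]+np.array(st['ee_pos']),Rt@T[:3,:3]
def ray(f,uv,st=None):
    K=np.array([[f['fx'],0,f['cx']],[0,f['fy'],f['cy']],[0,0,1]])
    p=np.array(uv,float).reshape(-1,2)
    d=np.stack([(p[:,0]-f['cx'])/f['fx'],(p[:,1]-f['cy'])/f['fy']],1);s=d.copy()
    for _ in range(20): s=d/(1+f['k1']*(s**2).sum(1,keepdims=True))
    e,Rm=cam(f,st)
    return e,np.c_[s[:,0],-s[:,1],-np.ones(len(s))]@Rm.T
def onz(f,uv,z,st=None):
    e,d=ray(f,uv,st); return e+d*((z-e[2])/d[:,2])[:,None]
E
python3 - <<'E'
from h import *
print(arm.state())
for n in ('top','side'):
    f=arm.grab_frame(n);save(f,n+'0.png');pickle.dump(f,open(n+'.pkl','wb'))
    print({k:v for k,v in f.items() if k not in('color','depth')})
    for t in ['green_short','green_middle','green_long','blue_middle','blue_long','tray_short','tray_middle','tray_long','bottle','canister']:
        r=arm.place_of(t,f)[:3]
        print(t,[(np.round(x['location']),round(x['score'],2),onz(f,x['location'],0.005)[0].round(3)) for x in r])
E
```

```text
{'time_s': 0.0, 'q': array([-1.36862809e+00,  4.91542406e-01,  1.55949535e+00, -4.18634098e-05,
        1.09172744e+00, -1.05598361e-01]), 'qvel': array([-0.00064392, -0.00082642, -0.00046358,  0.00033357,  0.00035795,
        0.00049286]), 'effort': array([ 2.14927146e-03, -6.12636709e+01, -2.58180535e+01,  6.93016173e-02,
        4.82661696e-02, -1.15674779e-04]), 'ee_pos': array([ 0.18931022, -0.59544572,  0.29165656]), 'eef_rot': array([-3.10330922e+00, -4.81383655e-01,  1.47112967e-04]), 'contact_force': array([ 0.9207616 , -0.89059673, -0.71053455]), 'torque': array([-0.04493137, -0.01015303, -0.00307338]), 'grasp_force': 0.0, 'grip_width': 0.09515686901009143}
{'fx': 410.6073573861882, 'fy': 410.6073573861882, 'cx': 248.79178803762633, 'cy': 184.65130560476436, 'k1': -0.1057334443630469, 'eye': array([ 4.31216169e-01, -1.07388790e-03,  1.48358320e+00]), 'orientation': array([ 0.04754931, -0.05166342, -1.58411058]), 'shot': 1}
green_short [(array([161., 202.]), 0.47, array([0.468, 0.311, 0.005]))]
green_middle [(array([339., 161.]), 0.73, array([ 0.607, -0.336,  0.005])), (arra
[... 1207 characters left out ...]
iddle []
green_long [(array([160., 260.]), 0.84, array([0.746, 0.25 , 0.005])), (array([332., 308.]), 0.67, array([0.314, 0.371, 0.005])), (array([214., 290.]), 0.45, array([0.588, 0.338, 0.005]))]
blue_middle [(array([241., 157.]), 0.55, array([ 0.597, -0.299,  0.005]))]
blue_long [(array([227., 226.]), 0.51, array([0.59 , 0.104, 0.005]))]
tray_short [(array([274., 188.]), 0.74, array([ 0.462, -0.098,  0.005]))]
tray_middle [(array([275., 229.]), 0.56, array([0.451, 0.111, 0.005]))]
tray_long [(array([231., 191.]), 0.82, array([ 0.604, -0.073,  0.005]))]
bottle [(array([277., 136.]), 0.58, array([ 0.464, -0.487,  0.005]))]
canister [(array([219., 378.]), 0.74, array([0.543, 0.543, 0.005]))]
```

```bash
python3 -c "
import cv2
t=cv2.imread('pics/top0.png');cv2.imwrite('pics/top0c.png',cv2.resize(t[100:290,70:420],(800,434),interpolation=cv2.INTER_CUBIC))"
```

```text
(no output)
```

View pics/top0c.png

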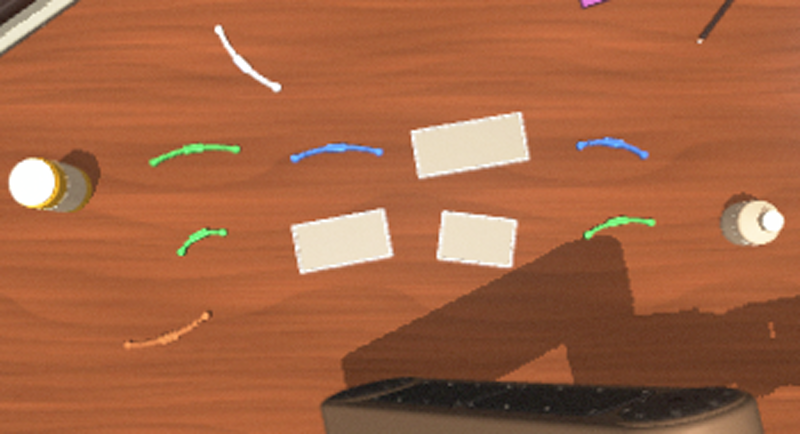

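View pics/side0.png

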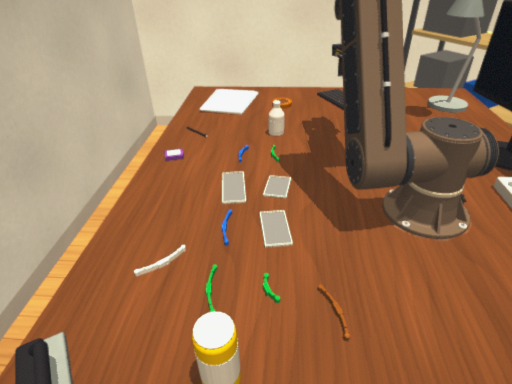

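The top view (2.29x crop) shows green middle at the right (620,225), green short at the left (203,240) and green long at the left (195,152). Trays lie in the middle: long top, middle lower left, short lower right. The canister is far left, the bottle far right, and the white and brown bands are decoys.

```bash
cat >> h.py <<'E'
def band(f,zone,st=None,z=.008,lo=(45,90,60),hi=(75,255,255)):
    m=cv2.inRange(cv2.cvtColor(f['color'],cv2.COLOR_RGB2HSV),lo,hi)
    n,l,s,c=cv2.connectedComponentsWithStats(m); out=[]
    for i in range(1,n):
        if s[i,4]<30: continue
        uv=np.argwhere(l==i)[:,::-1]; P=onz(f,uv,z,st)[:,:2]
        (cx,cy),_,_=r=cv2.minAreaRect(P.astype(np.float32)*1000)
        b=cv2.boxPoints(r)/1000; e=[b[1]-b[0],b[2]-b[1]]
        e.sort(key=np.linalg.norm); L=np.linalg.norm(e[1]);W=np.linalg.norm(e[0])
        y=e[1]/L; c0=np.array([cx,cy])/1000; x=np.array([y[1],-y[0]])
        q=P-c0; mid=abs(q@y)<.013; s_=np.sign((q[mid]@x).mean())
        x,y=x*s_,y*s_; xm=(q[mid]@x); br=c0+x*(xm.min()+xm.max())/2
        out.append(dict(len=L,wid=W,org=c0,x=x,y=y,bridge=br,yaw=np.arctan2(y[1],y[0]),box=s[i,:4],bt=np.ptp(xm)))
    return out
def go(st,grasp,yvec,z):
    """shift/turn for tool y along +-yvec and grasp point at (grasp,z)"""
    Rm=rotm(st['eef_rot']); d=np.r_[grasp,z+.059]-st['ee_pos']
    v=Rm.T@np.r_[yvec,0]; a=np.arctan2(v[1],v[0])-np.pi/2
    a=(a+np.pi/2)%np.pi-np.pi/2
    return (Rm.T@d).round(4),round(a,3)
def tray(f,guess,st=None,z=.007):
    hsv=cv2.cvtColor(f['color'],cv2.COLOR_RGB2HSV)
    m=cv2.morphologyEx(cv2.inRange(hsv,(0,0,110),(180,75,255)),cv2.MORPH_CLOSE,np.ones((5,5)))
    best=None
    for c in cv2.findContours(m,cv2.RETR_EXTERNAL,cv2.CHAIN_APPROX_NONE)[0]:
        if cv2.contourArea(c)<200: continue
        P=onz(f,c.reshape(-1,2),z,st)[:,:2]; r=cv2.minAreaRect(P.astype(np.float32)*1000)
        c0=np.array(r[0])/1000
        if np.linalg.norm(c0-guess)<.05:
            b=cv2.boxPoints(r);e=sorted([b[1]-b[0],b[2]-b[1]],key=np.linalg.norm);y=e[1]/np.linalg.norm(e[1])
            best=dict(c=c0.round(4),dim=np.round(r[1],1),y=y.round(4))
    return best
E
python3 - <<'E'
from h import *
st=arm.state();Rm=rotm(st['eef_rot']);print(Rm.round(3))
f=pickle.load(open('top.pkl','rb'))
for b in band(f,None): print({k:np.round(v,4) for k,v in b.items()}, 'above: ',go(st,b['bridge'],b['x'],.15))
for g in [(.45,-.104),(.453,.098),(.604,-.096)]: print(tray(f,g))
w=arm.grab_frame('wrist');print(w['tool_from_camera'],w['fx'])
E
```

```text
[[ 0.953  0.303  0.   ]
 [ 0.303 -0.953 -0.   ]
 [-0.     0.    -1.   ]]
{'len': np.float32(0.1413), 'wid': np.float32(0.0231), 'org': array([0.5972, 0.335 ]), 'x': array([0.9896, 0.1442]), 'y': array([-0.1442,  0.9896]), 'bridge': array([0.6021, 0.3357]), 'yaw': np.float64(1.7155), 'box': array([136, 163,  39,  10], dtype=int32), 'bt': np.float64(0.0132)} above:  (array([ 0.6755, -0.7625,  0.0832]), np.float64(-1.408))
{'len': np.float32(0.1128), 'wid': np.float32(0.0227), 'org': array([ 0.4712, -0.3336]), 'x': array([0.9815, 0.1913]), 'y': array([-0.1913,  0.9815]), 'bridge': array([ 0.4772, -0.3324]), 'yaw': np.float64(1.7633), 'box': array([325, 195,  31,  10], dtype=int32), 'bt': np.float64(0.0106)} above:  (array([ 0.354 , -0.1636,  0.0832]), np.float64(-1.455))
{'len': np.float32(0.0826), 'wid': np.float32(0.0227), 'org': array([0.4593, 0.3258]), 'x': array([0.9006, 0.4347]), 'y': array([-0.4347,  0.9006]), 'bridge': array([0.4645, 0.3283]), 'yaw': np.float64(2.0205), 'box': array([148, 200,  21,  12], dtype=int32), 'bt': np.float64(0.0114)} above:  (array([ 0.5421, -0.7972,  0.0832]), np.float64(1.429))
{'c': array([ 0.4522, -0.1106]), 'dim': array([120.1,  77.5]), 'y': array([0.1462, 0.9892], dtype=float32)}
{'c': array([0.4525, 0.1019]), 'dim': array([ 78.6, 150.7]), 'y': array([ 0.1711, -0.9853], dtype=float32)}
{'c': array([ 0.6009, -0.1024]), 'dim': array([ 79.6, 180.4]), 'y': array([ 0.153 , -0.9882], dtype=float32)}
[[ 3.74999242e-04  9.70447082e-01  2.41313738e-01  6.80173289e-02]
 [ 9.99999896e-01 -4.26528663e-04  1.61301605e-04 -1.35734091e-04]
 [ 2.59461898e-04  2.41313652e-01 -9.70447141e-01 -9.42394584e-02]
 [ 0.00000000e+00  0.00000000e+00  0.00000000e+00  1.00000000e+00]] 283.61742305641
```

>>> {"method": "jog_arm", "body": {
  "rows": [
    [-1,[0.354,-0.164,0.083],-1.455],
    [-1,[0.354,-0.164,0.083],-1.455],
    [-1,[0.354,-0.164,0.083],-1.455],
    [-1,[0.354,-0.164,0.083],-1.455],
    [-1,[0.354,-0.164,0.083],-1.455],
    [-1,[0.354,-0.164,0.083],-1.455],
    [-1,[0.354,-0.164,0.083],-1.455],
    [-1,[0.354,-0.164,0.083],-1.455],
    [-1,[0.354,-0.164,0.083],-1.455],
    [-1,[0.354,-0.164,0.083],-1.455]
  ],
  "newtons": 15
}}

```text
time_s: 2.4
ee_pos: [0.4769, -0.3324, 0.2094]
eef_rot: [2.003, 2.42, -0.0]
contact_force: [0.3, -0.3, 0.0]
grip_width: 0.0954
grasp_force: 0.0
```

```bash
cat > look.py <<'E'
from h import *
import sys
st=arm.state();w=arm.grab_frame('wrist');save(w,sys.argv[1])
print(st['time_s'],st['ee_pos'],st['q'].round(3),np.abs(st['qvel']).max().round(3),st['grip_width'],st['contact_force'])
print(rotm(st['eef_rot']).round(3))
for b in band(w,None,st):
    print({k:np.round(v,4) for k,v in b.items()})
    print('  grasp',go(st,b['bridge'],b['x'],.010),'org',go(st,b['org'],b['x'],.01))
E
python3 look.py w1.png
```

```text
2.4 [ 0.47687832 -0.33237277  0.20935367] [-0.722  0.525  1.757 -0.     0.86  -0.911] 0.008 0.09538470630332567 [ 0.32505575 -0.29243123  0.01468347]
[[-0.187  0.982  0.   ]
 [ 0.982  0.187 -0.   ]
 [-0.     0.    -1.   ]]
{'len': np.float32(0.1161), 'wid': np.float32(0.0238), 'org': array([ 0.4709, -0.3339]), 'x': array([0.9849, 0.1731]), 'y': array([-0.1731,  0.9849]), 'bridge': array([ 0.4771, -0.3328]), 'yaw': np.float64(1.7447), 'box': array([234, 133,  23, 107], dtype=int32), 'bt': np.float64(0.0111)}
  grasp (array([-0.0004,  0.0002,  0.1404]), np.float64(0.014)) org (array([-0.0003, -0.0062,  0.1404]), np.float64(0.014))
```

View pics/w1.png

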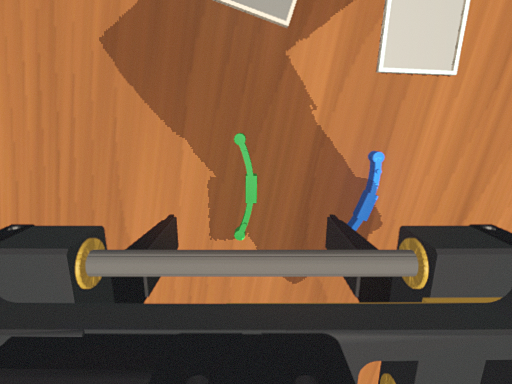

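The wrist view shows the green middle band's bridge at (251,188), centred between the fingers; the blue band at (370,190) is well clear.

>>> {"method": "jog_arm", "body": {
  "rows": [
    [0,[0,0,0.06],0.014],
    [0,[0,0,0.1],0.014],
    [0,[0,0,0.125],0.014],
    [0,[0,0,0.125],0.014],
    [1,[0,0,0.125],0.014],
    [1,[0,0,0.125],0.014],
    [1,[0,0,0.125],0.014],
    [1,[0,0,0.125],0.014],
    [1,[0,0,0.125],0.014],
    [1,[0,0,0.125],0.014]
  ],
  "newtons": 15
}}

```text
time_s: 3.7
ee_pos: [0.4771, -0.3321, 0.0844]
eef_rot: [2.015, 2.41, -0.0]
contact_force: [-0.4, 0.3, 3.4]
grip_width: 0.0117
grasp_force: 15.0
```

>>> {"method": "jog_arm", "body": {
  "rows": [
    [1,[0,0,-0.03],0],
    [1,[0,0,-0.08],0],
    [1,[0,0,-0.12],0],
    [1,[0,0,-0.12],0]
  ]
}}

```text
time_s: 4.2
ee_pos: [0.4777, -0.3326, 0.207]
eef_rot: [2.012, 2.406, -0.0]
contact_force: [-0.6, -0.2, -1.8]
grip_width: 0.012
grasp_force: 15.0
```

```bash
cat > place.py <<'E'
from h import *
import sys
# trays from top.pkl ; move to above tray so that band origin (given offset in tool frame) sits at tray centre
f=pickle.load(open('top.pkl','rb'))
g={'short':(.45,-.104),'middle':(.453,.098),'long':(.604,-.096)}[sys.argv[1]]
t=tray(f,g);st=arm.state();y=t['y']*np.sign(t['y'][1]);x=np.array([y[1],-y[0]]) # x ~ +X world
print(t,'above:',go(st,t['c']+.006*x,x,st['ee_pos'][2]-.059),'z to place',st['ee_pos'][2]-.088,st['ee_pos'],st['q'].round(2))
E
python3 look.py w2.png; python3 place.py middle
```

```text
4.2 [ 0.47768964 -0.33258914  0.20699953] [-0.722  0.528  1.759 -0.     0.849 -0.9  ] 0.054 0.011964602535600085 [-0.55661725 -0.24632466 -1.7539214 ]
[[-0.177  0.984  0.004]
 [ 0.984  0.177 -0.003]
 [-0.004  0.003 -1.   ]]
{'len': np.float32(0.1242), 'wid': np.float32(0.0289), 'org': array([ 0.4733, -0.3441]), 'x': array([0.9318, 0.363 ]), 'y': array([-0.363 ,  0.9318]), 'bridge': array([ 0.4767, -0.3428]), 'yaw': np.float64(1.9423), 'box': array([221, 140,  41, 110], dtype=int32), 'bt': np.float64(0.0153)}
  grasp (array([-0.0093, -0.0032,  0.138 ]), np.float64(-0.193)) org (array([-0.01  , -0.0068,  0.138 ]), np.float64(-0.193))
{'len': np.float32(0.0362), 'wid': np.float32(0.0112), 'org': array([ 0.4887, -0.4537]), 'x': array([ 0.9958, -0.0916]), 'y': array([0.0916, 0.9958]), 'bridge': array([ 0.4887, -0.4537]), 'yaw': np.float64(1.4791), 'box': array([235, 277,  16,  26], dtype=int32), 'bt': np.float64(0.0112)}
  grasp (array([-0.1206, -0.0111,  0.1385]), np.float64(0.27)) org (array([-0.1206, -0.0111,  0.1385]), np.float64(0.27))
{'c': array([0.4525, 0.1019]), 'dim': array([ 78.6, 150.7]), 'y': array([ 0.1711, -0.9853], dtype=float32)} above: (array([ 0.4315,  0.0586, -0.0007]), np.float64(0.006)) z to place 0.1171202746968471 [ 0.47717357 -0.33212499  0.20512027] [-0.72  0.53  1.76 -0.    0.85 -0.9 ]
```

View pics/w2.png

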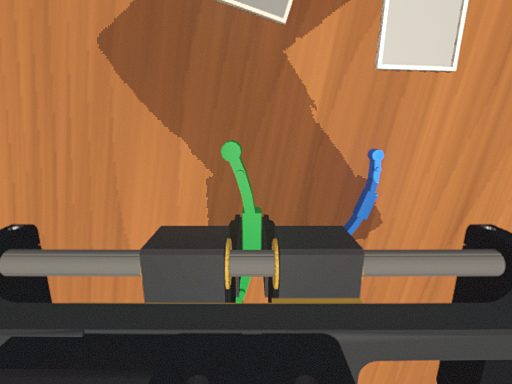

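The band is held level at the bridge (251,225). Carry it to the middle tray.

>>> {"method": "jog_arm", "body": {
  "rows": [
    [1,[0.06,0.008,0],0.006],
    [1,[0.12,0.016,0],0.006],
    [1,[0.18,0.024,0],0.006],
    [1,[0.24,0.033,0],0.006],
    [1,[0.3,0.041,0],0.006],
    [1,[0.36,0.049,0],0.006],
    [1,[0.41,0.056,0],0.006],
    [1,[0.431,0.059,0],0.006],
    [1,[0.431,0.059,0],0.006],
    [1,[0.431,0.059,0],0.006]
  ]
}}

```text
time_s: 5.5
ee_pos: [0.4586, 0.102, 0.2035]
eef_rot: [-2.022, -2.403, 0.002]
contact_force: [0.4, 0.6, -1.4]
grip_width: 0.0119
grasp_force: 15.0
```

```bash
python3 place.py middle; python3 - <<'E'
from h import *
st=arm.state();w=arm.grab_frame('wrist');save(w,'w3.png');print(tray(w,(.453,.102),st))
E
```

```text
{'c': array([0.4525, 0.1019]), 'dim': array([ 78.6, 150.7]), 'y': array([ 0.1711, -0.9853], dtype=float32)} above: (array([ 0.0009, -0.0001,  0.    ]), np.float64(-0.0)) z to place 0.1154770365039105 [0.4586294  0.102011   0.20347704] [ 0.08  0.4   2.03 -0.    0.71 -0.09]
{'c': array([0.4499, 0.119 ]), 'dim': array([ 77.8, 116.3]), 'y': array([ 0.1714, -0.9852], dtype=float32)}
```

View pics/w3.png

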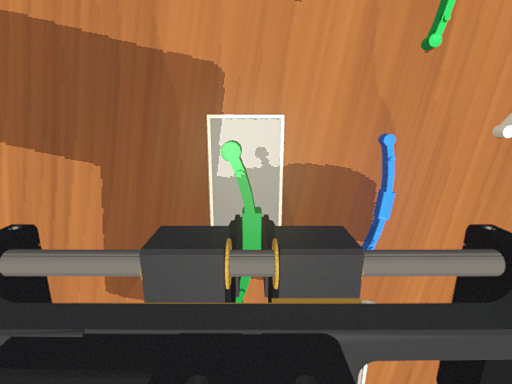

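The band is over the middle tray and aligned with its rim (column range 208-284). Lower and release.

>>> {"method": "jog_arm", "body": {
  "rows": [
    [1,[0,0,0.05],0],
    [1,[0,0,0.09],0],
    [1,[0,0,0.11],0],
    [1,[0,0,0.116],0],
    [1,[0,0,0.116],0],
    [0.2,[0,0,0.116],0],
    [0.2,[0,0,0.116],0],
    [0.2,[0,0,0.116],0],
    [0.2,[0,0,0.07],0],
    [0.2,[0,0,0.0],0]
  ]
}}

```text
time_s: 6.8
ee_pos: [0.4584, 0.1025, 0.1972]
eef_rot: [-2.021, -2.403, 0.003]
contact_force: [0.4, -0.2, 0.4]
grip_width: 0.038
grasp_force: 0.0
```

```bash
python3 look.py w4.png; python3 - <<'E'
from h import *
st=arm.state();f=pickle.load(open('top.pkl','rb'))
for b in band(f,None): print(b['len'],go(st,b['bridge'],b['x'],.15))
E
```

```text
6.8 [0.45836331 0.10251323 0.19721042] [ 0.079  0.412  2.033 -0.     0.7   -0.093] 1.313 0.03797386703236769 [ 0.39417584 -0.1763045   0.39044643]
[[-0.171  0.985 -0.003]
 [ 0.985  0.171 -0.   ]
 [ 0.    -0.003 -1.   ]]
{'len': np.float32(0.0446), 'wid': np.float32(0.0168), 'org': array([0.6027, 0.2846]), 'x': array([-0.9837,  0.18  ]), 'y': array([-0.18  , -0.9837]), 'bridge': array([0.6031, 0.2845]), 'yaw': np.float64(-1.7518), 'box': array([426,   0,  34,  49], dtype=int32), 'bt': np.float64(0.0159)}
  grasp (array([0.1545, 0.1742, 0.1277]), np.float64(0.353)) org (array([0.1546, 0.1737, 0.1277]), np.float64(0.353))
{'len': np.float32(0.1175), 'wid': np.float32(0.0233), 'org': array([0.4541, 0.0993]), 'x': array([0.9858, 0.1679]), 'y': array([-0.1679,  0.9858]), 'bridge': array([0.4599, 0.1003]), 'yaw': np.float64(1.7395), 'box': array([235, 135,  24, 112], dtype=int32), 'bt': np.float64(0.0114)}
  grasp (array([-0.0025,  0.0015,  0.1282]), np.float64(0.003)) org (array([-0.0024, -0.0044,  0.1282]), np.float64(0.003))
0.14128633 (array([ 0.2051,  0.1799, -0.0032]), np.float64(0.028))
0.11277463 (array([-0.4317, -0.0578, -0.0045]), np.float64(-0.02))
0.0825941 (array([ 0.2214,  0.043 , -0.0042]), np.float64(-0.277))
```

View pics/w4.png

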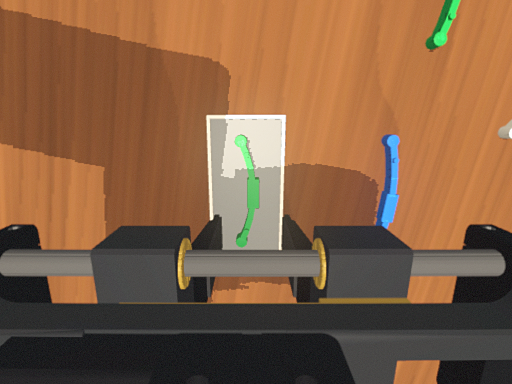

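The middle band lies flat and centred in its tray (bridge at 253,193). On to the short band.

>>> {"method": "jog_arm", "body": {
  "rows": [
    [0,[0.06,0.01,0],-0.1],
    [0,[0.12,0.02,0],-0.2],
    [0,[0.18,0.03,0],-0.277],
    [0,[0.221,0.043,0],-0.277],
    [0,[0.221,0.043,0],-0.277],
    [0,[0.221,0.043,0],-0.277]
  ]
}}

```text
time_s: 7.6
ee_pos: [0.463, 0.3272, 0.1965]
eef_rot: [-1.67, -2.66, 0.001]
contact_force: [-0.3, -0.5, 0.9]
grip_width: 0.0474
grasp_force: 0.0
```

```bash
python3 look.py w5.png
```

```text
7.6 [0.46295549 0.32724666 0.19652353] [ 0.499  0.525  1.803 -0.     0.814  0.05 ] 0.02 0.04744794663852695 [-0.26009879 -0.45662896  0.91116527]
[[-0.434  0.901 -0.001]
 [ 0.901  0.434 -0.001]
 [-0.    -0.001 -1.   ]]
{'len': np.float32(0.0864), 'wid': np.float32(0.0239), 'org': array([0.4593, 0.3257]), 'x': array([0.9121, 0.4099]), 'y': array([-0.4099,  0.9121]), 'bridge': array([0.4646, 0.3281]), 'yaw': np.float64(1.9932), 'box': array([235, 148,  25,  83], dtype=int32), 'bt': np.float64(0.0122)}
  grasp (array([1.000e-04, 2.000e-03, 1.275e-01]), np.float64(0.027)) org (array([ 0.0003, -0.0039,  0.1275]), np.float64(0.027))
{'len': np.float32(0.0599), 'wid': np.float32(0.0171), 'org': array([0.5898, 0.3793]), 'x': array([0.9382, 0.3462]), 'y': array([-0.3462,  0.9382]), 'bridge': array([0.5915, 0.3799]), 'yaw': np.float64(1.9243), 'box': array([370, 170,  27,  57], dtype=int32), 'bt': np.float64(0.0135)}
  grasp (array([-0.0084,  0.1388,  0.1274]), np.float64(0.096)) org (array([-0.0082,  0.137 ,  0.1274]), np.float64(0.096))
```

View pics/w5.png

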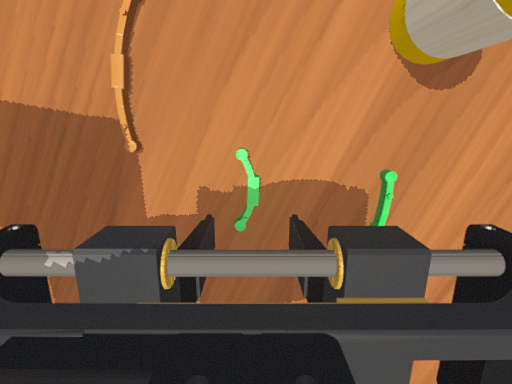

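The short band's bridge is at (253,190), 2 mm off the fingers' centre line; grasp it with a small correction.

>>> {"method": "jog_arm", "body": {
  "rows": [
    [0,[0,0.002,0.05],0.02],
    [0,[0,0.002,0.09],0.027],
    [0,[0,0.002,0.112],0.027],
    [0,[0,0.002,0.112],0.027],
    [1,[0,0.002,0.112],0.027],
    [1,[0,0.002,0.112],0.027],
    [1,[0,0.002,0.112],0.027],
    [1,[0,0.002,0.112],0.027],
    [1,[0,0.002,0.112],0.027]
  ],
  "newtons": 15
}}

```text
time_s: 8.78
ee_pos: [0.4652, 0.3286, 0.085]
eef_rot: [1.707, 2.637, 0.001]
contact_force: [-0.1, -0.2, 5.4]
grip_width: 0.0122
grasp_force: 15.0
```

>>> {"method": "jog_arm", "body": {
  "rows": [
    [1,[0,0,-0.03],0],
    [1,[0,0,-0.08],0],
    [1,[0,0,-0.12],0],
    [1,[0,0,-0.12],0],
    [1,[0,0,-0.12],0]
  ]
}}

```text
time_s: 9.4
ee_pos: [0.4648, 0.3283, 0.204]
eef_rot: [-1.707, -2.637, 0.001]
contact_force: [-0.6, -0.8, -0.3]
grip_width: 0.0116
grasp_force: 15.0
```

```bash
python3 place.py short
```

```text
{'c': array([ 0.4522, -0.1106]), 'dim': array([120.1,  77.5]), 'y': array([0.1462, 0.9892], dtype=float32)} above: (array([-3.985e-01, -1.862e-01,  2.000e-04]), np.float64(0.569)) z to place 0.11603836981959287 [0.46480645 0.32834434 0.20403837] [ 0.5   0.52  1.79 -0.    0.83  0.08]
```

>>> {"method": "jog_arm", "body": {
  "rows": [
    [1,[-0.05,-0.023,0],0.1],
    [1,[-0.1,-0.047,0],0.2],
    [1,[-0.155,-0.072,0],0.3],
    [1,[-0.21,-0.098,0],0.4],
    [1,[-0.265,-0.124,0],0.5],
    [1,[-0.32,-0.15,0],0.569],
    [1,[-0.37,-0.173,0],0.569],
    [1,[-0.398,-0.186,0],0.569],
    [1,[-0.398,-0.186,0],0.569],
    [1,[-0.398,-0.186,0],0.569]
  ]
}}

```text
time_s: 10.65
ee_pos: [0.4581, -0.1102, 0.2039]
eef_rot: [-2.377, -2.051, 0.001]
contact_force: [-0.3, 0.3, -0.2]
grip_width: 0.0117
grasp_force: 15.0
```

```bash
python3 place.py short; python3 - <<'E'
from h import *
st=arm.state();w=arm.grab_frame('wrist');save(w,'w6.png')
E
```

```text
{'c': array([ 0.4522, -0.1106]), 'dim': array([120.1,  77.5]), 'y': array([0.1462, 0.9892], dtype=float32)} above: (array([-0.0013,  0.0002, -0.    ]), np.float64(-0.0)) z to place 0.11586332125521964 [ 0.45810539 -0.11017555  0.20386332] [-0.38  0.4   2.02  0.    0.72 -0.23]
```

View pics/w6.png

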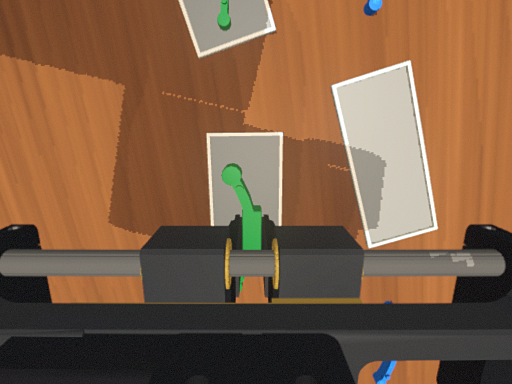

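The short band is aligned over the short tray (rim columns 208-283). Lower and release.

>>> {"method": "jog_arm", "body": {
  "rows": [
    [1,[-0.001,0,0.05],0],
    [1,[-0.001,0,0.09],0],
    [1,[-0.001,0,0.11],0],
    [1,[-0.001,0,0.116],0],
    [1,[-0.001,0,0.116],0],
    [0.2,[-0.001,0,0.116],0],
    [0.2,[-0.001,0,0.116],0],
    [0.2,[-0.001,0,0.116],0],
    [0.2,[-0.001,0,0.07],0],
    [0.2,[-0.001,0,0],0]
  ]
}}

```text
time_s: 11.95
ee_pos: [0.4579, -0.1117, 0.1977]
eef_rot: [-2.377, -2.05, 0.002]
contact_force: [0.5, -0.2, 0.4]
grip_width: 0.0383
grasp_force: 0.0
```

```bash
python3 look.py w7.png; python3 - <<'E'
from h import *
st=arm.state();f=pickle.load(open('top.pkl','rb'))
for b in band(f,None): print(b['len'],go(st,b['bridge'],b['x'],.145))
E
```

```text
11.95 [ 0.45790205 -0.1116742   0.19774635] [-0.379  0.413  2.029 -0.     0.703 -0.232] 1.309 0.03826256196391694 [ 0.53033952 -0.21892159  0.44297297]
[[ 0.147  0.989 -0.003]
 [ 0.989 -0.147  0.001]
 [ 0.001 -0.003 -1.   ]]
{'len': np.float32(0.0206), 'wid': np.float32(0.0113), 'org': array([0.4562, 0.0544]), 'x': array([ 1.    , -0.0064]), 'y': array([0.0064, 1.    ]), 'bridge': array([0.4562, 0.0544]), 'yaw': np.float64(1.5644), 'box': array([217,   0,  14,  26], dtype=int32), 'bt': np.float64(0.0113)}
  grasp (array([ 0.164 , -0.0256,  0.1289]), np.float64(-0.141)) org (array([ 0.164 , -0.0256,  0.1289]), np.float64(-0.141))
{'len': np.float32(0.0878), 'wid': np.float32(0.0233), 'org': array([ 0.4531, -0.1109]), 'x': array([ 0.9893, -0.1461]), 'y': array([0.1461, 0.9893]), 'bridge': array([ 0.4589, -0.1118]), 'yaw': np.float64(1.4242), 'box': array([235, 148,  24,  84], dtype=int32), 'bt': np.float64(0.0114)}
  grasp (array([-1.000e-04,  1.400e-03,  1.287e-01]), np.float64(-0.001)) org (array([-1.000e-04, -4.500e-03,  1.288e-01]), np.float64(-0.001))
0.14128633 (array([0.4639, 0.0754, 0.0009]), np.float64(-0.292))
0.11277463 (array([-0.2153,  0.0496,  0.0019]), np.float64(-0.339))
0.0825941 (array([ 0.4364, -0.0597, -0.    ]), np.float64(-0.597))
```

View pics/w7.png

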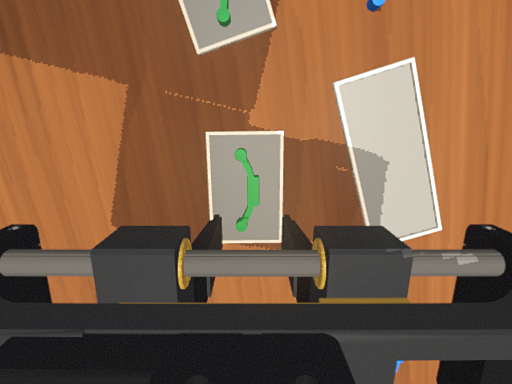

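The short band lies centred in its tray (bridge at 253,190). Now the long band.

>>> {"method": "jog_arm", "body": {
  "rows": [
    [0,[0.06,0.01,0],-0.1],
    [0,[0.12,0.02,0],-0.2],
    [0,[0.18,0.03,0],-0.292],
    [0,[0.24,0.04,0],-0.292],
    [0,[0.3,0.05,0],-0.292],
    [0,[0.36,0.06,0],-0.292],
    [0,[0.42,0.07,0],-0.292],
    [0,[0.464,0.075,0],-0.292],
    [0,[0.464,0.075,0],-0.292],
    [0,[0.464,0.075,0],-0.292]
  ]
}}

```text
time_s: 13.25
ee_pos: [0.6001, 0.3358, 0.1969]
eef_rot: [-2.054, -2.377, 0.001]
contact_force: [-1.5, -0.4, 0.5]
grip_width: 0.0477
grasp_force: 0.0
```

```bash
python3 look.py w8.png
```

```text
13.25 [0.60014083 0.33580043 0.19688238] [ 0.414  0.675  1.484 -0.     0.984  0.269] 0.019 0.04767623297603153 [-1.46137127 -0.44035839  0.46682227]
[[-0.145  0.989 -0.001]
 [ 0.989  0.145 -0.001]
 [-0.    -0.001 -1.   ]]
{'len': np.float32(0.1389), 'wid': np.float32(0.0235), 'org': array([0.5958, 0.34  ]), 'x': array([0.989 , 0.1476]), 'y': array([-0.1476,  0.989 ]), 'bridge': array([0.6014, 0.3409]), 'yaw': np.float64(1.719), 'box': array([235, 116,  25, 134], dtype=int32), 'bt': np.float64(0.0123)}
  grasp (array([0.0049, 0.002 , 0.1279]), np.float64(-0.003)) org (array([ 0.0049, -0.0035,  0.1279]), np.float64(-0.003))
```

View pics/w8.png

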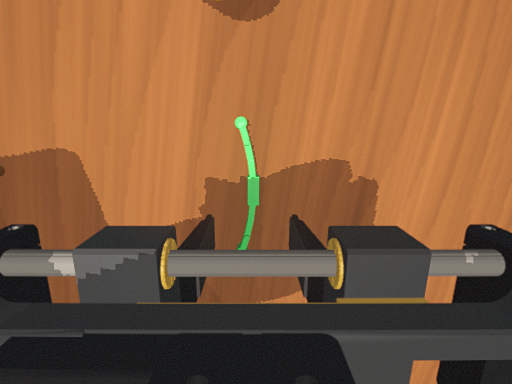

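The bridge is at (253,191); the near end is hidden behind the gripper, so I keep the lengthwise position from the top view and correct 2 mm across.

>>> {"method": "jog_arm", "body": {
  "rows": [
    [0,[0,0.002,0.05],0],
    [0,[0,0.002,0.09],0],
    [0,[0,0.002,0.112],0],
    [0,[0,0.002,0.112],0],
    [1,[0,0.002,0.112],0],
    [1,[0,0.002,0.112],0],
    [1,[0,0.002,0.112],0],
    [1,[0,0.002,0.112],0],
    [1,[0,0.002,0.112],0]
  ],
  "newtons": 15
}}

```text
time_s: 14.42
ee_pos: [0.6025, 0.3366, 0.0856]
eef_rot: [2.054, 2.376, 0.001]
contact_force: [-1.2, -0.8, 3.9]
grip_width: 0.0117
grasp_force: 15.0
```

>>> {"method": "jog_arm", "body": {
  "rows": [
    [1,[0,0,-0.03],0],
    [1,[0,0,-0.08],0],
    [1,[0,0,-0.12],0],
    [1,[0,0,-0.12],0],
    [1,[0,0,-0.12],0]
  ]
}}

```text
time_s: 15.05
ee_pos: [0.6021, 0.3364, 0.2043]
eef_rot: [-2.054, -2.376, 0.002]
contact_force: [-0.1, 0.0, -1.2]
grip_width: 0.0119
grasp_force: 15.0
```

```bash
python3 place.py long
```

```text
{'c': array([ 0.6009, -0.1024]), 'dim': array([ 79.6, 180.4]), 'y': array([ 0.153 , -0.9882], dtype=float32)} above: (array([-4.34e-01, -5.86e-02,  3.00e-04]), np.float64(-0.009)) z to place 0.11633676500023071 [0.60209395 0.33638591 0.20433677] [ 0.41  0.67  1.47 -0.    1.    0.27]
```

>>> {"method": "jog_arm", "body": {
  "rows": [
    [1,[-0.06,-0.008,0],-0.009],
    [1,[-0.12,-0.016,0],-0.009],
    [1,[-0.18,-0.024,0],-0.009],
    [1,[-0.24,-0.032,0],-0.009],
    [1,[-0.3,-0.04,0],-0.009],
    [1,[-0.36,-0.048,0],-0.009],
    [1,[-0.41,-0.055,0],-0.009],
    [1,[-0.434,-0.059,0],-0.009],
    [1,[-0.434,-0.059,0],-0.009],
    [1,[-0.434,-0.059,0],-0.009]
  ]
}}

```text
time_s: 16.3
ee_pos: [0.6065, -0.1007, 0.2043]
eef_rot: [-2.043, -2.385, 0.001]
contact_force: [-0.5, 0.9, 0.6]
grip_width: 0.0117
grasp_force: 15.0
```

```bash
python3 place.py long; python3 - <<'E'
from h import *
st=arm.state();w=arm.grab_frame('wrist');save(w,'w9.png')
E
```

```text
{'c': array([ 0.6009, -0.1024]), 'dim': array([ 79.6, 180.4]), 'y': array([ 0.153 , -0.9882], dtype=float32)} above: (array([-0.0009,  0.0002, -0.    ]), np.float64(0.001)) z to place 0.11626693358331425 [ 0.60653159 -0.10065561  0.20426693] [-0.27  0.57  1.67  0.    0.9  -0.43]
```

View pics/w9.png

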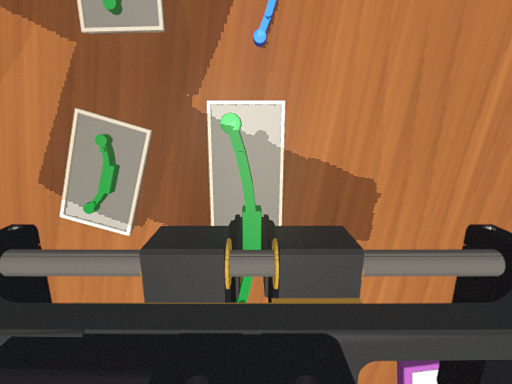

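The long band is aligned over the long tray (rim columns 208-284). Lower and release.

>>> {"method": "jog_arm", "body": {
  "rows": [
    [1,[-0.001,0,0.05],0],
    [1,[-0.001,0,0.09],0],
    [1,[-0.001,0,0.11],0],
    [1,[-0.001,0,0.116],0],
    [1,[-0.001,0,0.116],0],
    [0.2,[-0.001,0,0.116],0],
    [0.2,[-0.001,0,0.116],0],
    [0.2,[-0.001,0,0.116],0],
    [0.2,[-0.001,0,0.07],0],
    [0.2,[-0.001,0,0],0]
  ]
}}

```text
time_s: 17.6
ee_pos: [0.6065, -0.1024, 0.1979]
eef_rot: [-2.042, -2.384, 0.002]
contact_force: [1.2, 0.5, -0.1]
grip_width: 0.038
grasp_force: 0.0
```

>>> {"method": "jog_arm", "body": {
  "rows": [
    [0.2,[-0.06,0,-0.05],0],
    [0.2,[-0.12,0,-0.1],0],
    [0.2,[-0.18,0,-0.12],0],
    [0.2,[-0.22,0,-0.12],0],
    [0.2,[-0.22,0,-0.12],0],
    [0.2,[-0.22,0,-0.12],0]
  ]
}}

```text
time_s: 18.35
ee_pos: [0.6404, -0.3198, 0.3172]
eef_rot: [-2.044, -2.384, -0.0]
contact_force: [-0.2, 0.5, -0.0]
grip_width: 0.038
grasp_force: 0.0
```

```bash
python3 - <<'E'
from h import *
f=arm.grab_frame('top')
cv2.imwrite('pics/top1c.png',cv2.resize(f['color'][100:290,70:420,::-1],(800,434),interpolation=cv2.INTER_CUBIC))
f0=pickle.load(open('top.pkl','rb'))
T=[tray(f0,g) for g in [(.45,-.104),(.453,.098),(.604,-.096)]]
for b in band(f,None,z=.011):
    t=min(T,key=lambda t:np.linalg.norm(t['c']-b['org'])); y=t['y'];d=b['org']-t['c']
    print(b['len'],b['org'],'along',d@y,'across',d@np.array([y[1],-y[0]]),'sin',np.cross(y,b['y']))
for g in (f0,f): print([(b['len'],b['org'].round(4)) for b in band(g,None,lo=(100,90,60),hi=(125,255,255))])
E
```

```text
0.13972121 [ 0.60407904 -0.10360509] along 0.001677260452642621 across -0.002957149526882491 sin 0.005328316184495918
0.10692955 [0.4551412  0.10135593] along 0.0009879857701588569 across -0.0025092881582561457 sin -0.02579717403493209
0.077417605 [ 0.4558862  -0.11288268] along -0.0017190998324782376 across 0.003980116089749743 sin -0.07514449295503667
[(np.float32(0.111270644), array([ 0.598 , -0.3283])), (np.float32(0.14173138), array([0.5947, 0.1106]))]
[(np.float32(0.14173138), array([0.5947, 0.1106]))]<stdin>:8: DeprecationWarning: Arrays of 2-dimensional vectors are deprecated. Use arrays of 3-dimensional vectors instead. (deprecated in NumPy 2.0)
```

View pics/top1c.png

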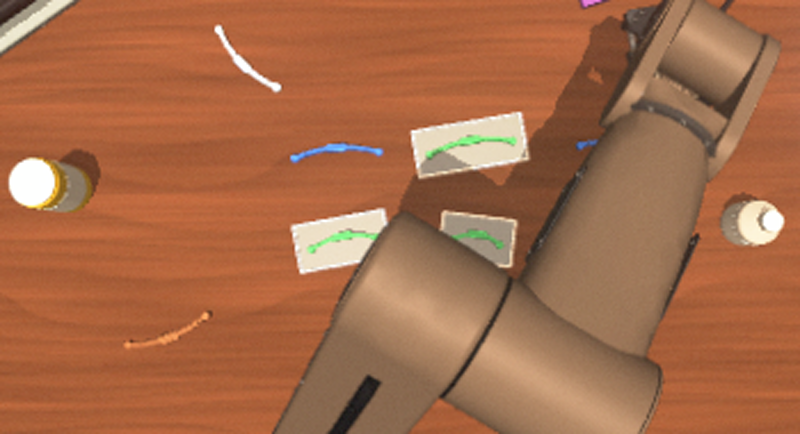

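All three green bands are in their trays (long 470,145; middle 340,240; short 475,240, partly behind the arm). The blue long band, bottle and canister have not moved, and the arm is clear.

```bash
python3 -c "
from bench import arm
print(arm.close_job())"
```

```text
the job is handed in; nothing more can be done
None
```

The three green bands lie centred in their matching trays and the job was handed in at about 18 s, with no verdict shown; the bottle, canister and long blue band look unmoved, and the middle blue band was never touched but was mostly hidden by the arm in the last picture.

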